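Wedge a rocking drawer cabinet until it stands steady

ROBOT

A 6-joint arm with a two-finger parallel gripper is mounted at the origin on a cart in front of the work surface, level with it; the furniture and walls round the work are solid. World frame = base frame: x ahead of the robot, y to its left, z up, the work surface at z = 0. Lengths are in m, angles in rad, forces in N, time in s.
With the tool pointing down it reaches from about 0.25 to 0.775 m from the base axis. Payload 4 kg.
Tool frame: the origin (TCP) lies at the centre of the arm's flange, where the gripper is bolted on; the fingertips stand 199 mm ahead of it and the grasp point (between the pads) lies 180 mm ahead of it (robot.tcp_to_tips is the z of the fingertips in the tool frame, in m); z points along the fingers, y is the line along which they close (so a half turn about z gives the same grasp; the last joint's range is limited). The gripper opens to 94 mm and grips with 3 to 60 N. Pads are 16 mm wide; open, the fingers measure 119 mm over their backs; the gripper's body (75 mm by 177 mm) begins 78 mm behind the grasp point.
Start: joints at [-1.302, 0.087, 1.371, -0, 1.684, -0.103], TCP at [0.2, -0.512, 0.405] pointing down, gripper open.
Joint ranges: [-3.1, 3.1], [-0.76, 2.03], [0.27, 2.55], [-1.08, 4.22], [0.17, 2.65], [-2.57, 2.57]. Speed limits (rad/s): [2.79, 2.79, 3.14, 3.14, 3.14, 3.14].

INTERFACE

Orientations are given as [roll, pitch, yaw] about the fixed x, y, z axes, in that order (R = Rz(yaw) Ry(pitch) Rx(roll)).
In Python, from bench import robot gives the robot as it stands.
- The arm moves only by the tool play_rows, never from a script. Its arguments are lists of equal length, an entry for each row: "translation": the shift along the tool's x, y, z scaled (see below), a list of three; "twist": the turn, a rotation vector about the tool's x, y, z scaled (see below), a list of three; "gripper": the opening, from -1 (shut) to 1 (fully open). A call has 1 to 8 rows; each row shifts and turns the commanded pose from where the row before left it, along the tool's axes as they then stand; what a row does not reach is not made up. The controller multiplies each number of a shift by 0.04 m and each number of a turn by 0.1 rad. A row lasts 1/10 s, in which the tool goes at most 50 mm and 8.59 degrees, less where a joint would pass 70% of its speed; a pose out of reach is approached as far as the arm can. A call with a number of a shift or a turn outside -1 to 1 is refused whole. A call with a gripper value outside its range is refused whole. The fingers move at their own pace and stop on an object; the grip force is fixed at half the most. Time passes only in rows, so rows that do not move let the fingers close. It gives the time, the measured TCP pose, the force, the opening and the grip force at its end, in the units of the state.
- robot.get_obs(): the state, without advancing time (a new reading comes with each control period).
- robot.snapshot(name): name is "side" or "top" or "wrist"; returns the picture (400x640x3 uint8, red, green, blue); there is no depth.
- robot.camera_model(name): a dict with "camera_matrix" (3x3 intrinsics, pixels), "rvec" (rotation vector, rad) and "tvec" (3), from world to camera coordinates, as OpenCV has them. Camera axes: x right, y down, z forward; pixel columns grow to the right and rows downward; lengths in m; the calibration is good to about 2 mm. A picture is of the moment at which its call begins: read the wrist's pose just before it. camera_model takes no time and is no camera call; for the wrist camera it gives the pose at the moment of the call.
- robot.close_job(): hands the job in; it is judged then, once.
Trained networks look in the newest picture that a camera, given by its name, has taken for a name from the list of things; names that differ only in an ending like _2 or _b are one class to them, and where a whole thing is asked for, a point or a joint stands for the part that bears it (a point fixed in the world has none). Each returns a list of dicts, best first, with "score" (0 to 1); they miss things now and then, are a little off and sometimes report something else, mostly with a low value. They report only what shows in the picture. A call takes as long as a camera call.
- robot.recognise(name, camera): "centre" ([x, y, z] in m, in world coordinates, good to about 4 mm: the middle of the surface that is visible of it).
- robot.spot_point(name, camera): "centre" ([x, y, z] in m, in world coordinates, good to about 4 mm: a listed point, or the origin of a listed thing).
The state is a dict: "time": time; "joint_positions": joint angles; "qvel": joint speeds; "joint_torque": joint torques, N m; "tool_pos": TCP position; "ee_rot": TCP orientation; "wrist_force": force on the tool from outside, world axes, zero at the start; "wrist_torque": the same for the moment, N m; "width": finger opening in m; "finger_force": force on a finger pad.
Only numpy, scipy, OpenCV 4.12 (cv2) and the standard library are available. Lean on these libraries where they do the work, as an engineer would, in place of code of your own. Each camera call takes 0.05 s, during which the arm holds its last target. There are 200 camera calls.

TASK

The low drawer cabinet on the bench rocks because one foot, the front left as you face its drawers, stands short. With the fingertips gently push the wooden wedge lying in front of it, thin end first, under that foot, just far enough that the cabinet stands level and no longer rocks; do not grip or lift anything, do not shift the cabinet, and leave the other things alone. Finish with the wedge let go and while still holding the fingertips pressed firmly down (about 10 N) on the cabinet's top at that corner, where it must no longer give.

Things in the scene. Friction and masses are not known exactly. Their poses are not given: they have to be found in the camera images.
- cabinet: low brown wooden drawer cabinet, 100 deep x 140 wide x 56 mm high, about 1.2 kg, two rows of two shallow drawers with brass knobs. Origin: centre of the footprint at bench height; x to the back (drawers face -x), y to the left as seen facing the drawers, z up. It rests on 3 round feet and tips down onto the 4th, short one when pressed over it. Underside of the case is 18 mm up.
- foot_spot (a point): spot on the bench under the short foot: front left as seen facing the drawers, cabinet frame x -38, y +54, z 0 mm. The foot is a round black rubber pad of 15 mm diameter whose flat sole hangs 3.5 to 7 mm above the bench; how much is not known beforehand. The foot is stuck: it does not turn or give.
- corner_top (a point): place to press, for testing and at the end: on the flat top of the cabinet over the short foot, 56 mm above the bench and about 10 mm in from both edges (cabinet frame x -41, y +60). Unwedged, it sinks there by several mm under 2 to 9 N (a finger that cannot slide feels more).
- wedge: dark hardwood wedge lying flat, 90 long x 45 mm wide, 15 mm thick at its upright butt end, tapering evenly to a 2 mm toe, 50 g. Origin: centre of its underside; x runs from butt (-45) to toe (+45 mm), z up. Its toe points roughly at the short foot. It slides with under 1 N; bearing on the foot the push passes 3 N; beyond some 5 N it shoves or lifts the cabinet.
- loupe: chromed folding loupe, 24x59x15 mm, lying on the cabinet's top well behind the front left corner; origin at the centre of its underside; bystander
- steel_block: polished square steel bench block, 62x62x20 mm, in front of the cabinet to the right of the wedge; origin at the centre of its underside; bystander
- glass_jar: empty open clear glass jar, 57 mm across, 60 mm high, standing farther right; origin at the centre of its underside; bystander
- graver: graver with mushroom-shaped wooden handle, 25x103x24 mm, lying on the bench to the right; origin at the centre of its underside; bystander

How it is judged:
By the outcome, as a careful person would: the job done as asked, in the order asked, and still so for the second after the job is handed in, while the arm keeps its last pose, push and grip.
It also fails if it takes over 72 s, if anything falls off the work surface, if the arm or the gripper's body presses on something with over 40 N, if the wrist force passes 120 N, or if a joint passes its speed limit or range.

## Working session

There is one attempt and no reset: what is moved stays moved. The work goes in short steps, Python scripts to look and compute and a tool call to move; the robot and the scene stay as the last step left them, time stands still between calls to the robot, and variables do not carry over. Pictures are saved under pics/ and viewed, at most 10 in all, crops included, and the job is handed in when it is done.

Besides the shell and the picture viewer there is one more tool, called as name(argument=value, ...) on one line, values as JSON. play_rows: Moves the arm, as the interface text tells. Its arguments: {"type":"object","properties":{"translation":{"type":"array","items":{"type":"array","items":{"type":"number","minimum":-1,"maximum":1}}},"twist":{"type":"array","items":{"type":"array","items":{"type":"number","minimum":-1,"maximum":1}}},"gripper":{"type":"array","items":{"type":"number"}}},"required":["translation","twist","gripper"]}

```bash
mkdir -p pics
cat > h.py <<'E'
import numpy as np, cv2
from bench import robot
def snap(cam,fn):
    im=robot.snapshot(cam); cv2.imwrite('pics/'+fn,im[:,:,::-1]); return im
def ray(cam,uv,z):
    m=robot.camera_model(cam); R=cv2.Rodrigues(np.array(m['rvec'],float))[0]; t=np.array(m['tvec'],float).ravel()
    K=np.array(m['camera_matrix']); d=R.T@np.linalg.inv(K)@np.array([uv[0],uv[1],1.]); c=-R.T@t
    return c+d*(z-c[2])/d[2]
def proj(cam,P):
    m=robot.camera_model(cam); return cv2.projectPoints(np.array(P,float).reshape(-1,3),np.array(m['rvec'],float),np.array(m['tvec'],float),np.array(m['camera_matrix']),None)[0][:,0]
E
python3 - <<'E'
from h import *
for c in ['top','side']:
    snap(c,c+'1.png')
    for n in ['cabinet','foot_spot','corner_top','wedge','steel_block','loupe','glass_jar','graver']:
        for f in (robot.recognise,robot.spot_point):
            if f==robot.recognise and n in('foot_spot','corner_top'): continue
            if f==robot.spot_point and n in('loupe','glass_jar','graver'): continue
            r=f(n,c)
            print(c,n,f.__name__,[(np.round(x['centre'],4).tolist(),round(x['score'],2)) for x in r[:2]])
o=robot.get_obs(); print({k:np.round(v,4).tolist() for k,v in o.items()})
E
```

```text
top cabinet call [([0.5853, -0.1531, 0.0495], 0.85)]
top cabinet call [([0.5954, -0.1579, -0.0051], 0.98)]
top foot_spot call [([0.531, -0.1221, 0.0018], 0.83), ([0.6307, -0.1648, 0.054], 0.52)]
top corner_top call [([0.5284, -0.1179, 0.0593], 0.86), ([0.5323, -0.3685, -0.0027], 0.44)]
top wedge call [([0.4597, -0.1787, 0.0086], 0.75)]
top wedge call [([0.464, -0.1737, 0.0006], 0.58), ([0.6059, -0.4489, 0.0014], 0.27)]
top steel_block call [([0.5525, -0.2775, 0.0227], 0.88), ([0.5855, -0.1469, 0.0587], 0.29)]
top steel_block call [([0.554, -0.2761, 0.0043], 0.9)]
top loupe call [([0.625, -0.1637, 0.0631], 0.78)]
top glass_jar call [([0.6056, -0.452, 0.0262], 0.93)]
top graver call [([0.5077, -0.3696, 0.0146], 0.73)]
side cabinet call [([0.5892, -0.1838, 0.0585], 0.62)]
side cabinet call [([0.5922, -0.1533, 0.0042], 0.79)]
side foot_spot call []
side corner_top call [([0.5311, -0.3633, 0.001], 0.42)]
side wedge call [([0.4559, -0.1835, 0.0122], 0.61), ([0.5886, -0.1808, 0.0532], 0.28)]
side wedge call [([0.4591, -0.1789, 0.0041], 0.82)]
side steel_block call [([0.5539, -0.2779, 0.0155], 0.6)]
side steel_block call [([0.553, -0.2679, 0.0013], 0.65), ([0.4614, -0.1764, 0.0045], 0.63)]
side loupe call [([0.6213, -0.1675, 0.068], 0.58)]
side glass_jar call [([0.6104, -0.4684, 0.0404], 0.84), ([0.5888, -0.1858, 0.0588], 0.65)]
side graver call [([0.5043, -0.3722, 0.0185], 0.8)]
{'time': 1.2, 'joint_positions': [-1.3021, 0.0872, 1.3707, 0.0, 1.6836, -0.1031], 'qvel': [-0.0006, 0.0004, -0.0008, 0.0006, 0.0008, 0.0001], 'joint_torque': [0.0007, -34.0054, -30.2597, 0.072, 0.0237, -0.0], 'tool_pos': [0.1998, -0.5124, 0.4047], 'ee_rot': [3.1415, 0.0, 0.3718], 'wrist_force': [0.3685, -0.1725, -0.4431], 'wrist_torque': [0.0467, 0.0148, -0.0531], 'finger_force': 0.0, 'width': 0.0936}
```

View pics/top1.png

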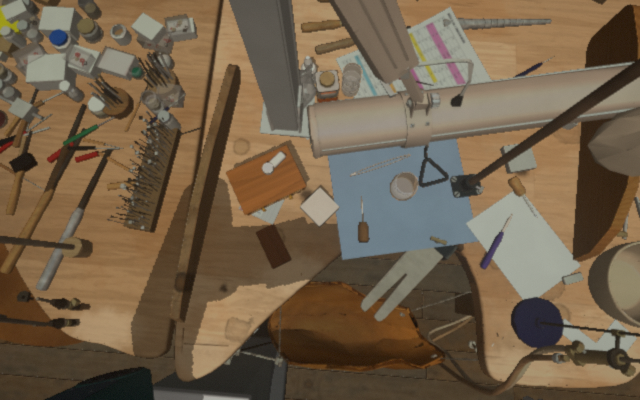

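View pics/side1.png

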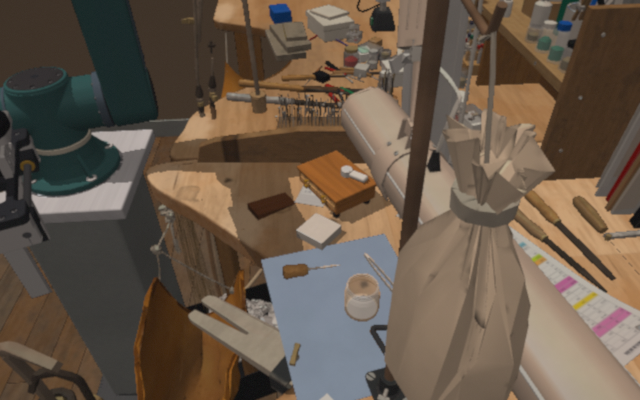

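The top view shows the cabinet at about (268,178), the wedge at (273,246) with its toe towards the upper left, and the block at (320,206). The side view agrees: cabinet (338,178), wedge (271,206), jar (362,296). Next I'll move the arm in for a closer look with the wrist camera.

play_rows(translation=[[0.9,-0.65,0],[0.9,-0.65,0],[0.9,-0.65,0],[0.9,-0.65,0],[0.9,-0.65,0],[0.9,-0.65,0],[0.9,-0.65,0],[0,0,0]], twist=[[0,0,0],[0,0,0],[0,0,0],[0,0,0],[0,0,0],[0,0,0],[0,0,0],[0,0,0]], gripper=[-0.8,-0.8,-0.8,-0.8,-0.8,-0.8,-0.8,-0.8])

```text
time: 2.0
tool_pos: [0.3703, -0.2475, 0.4051]
ee_rot: [-3.141, -0.002, 0.379]
wrist_force: [-0.5, -0.4, -0.0]
width: 0.0331
finger_force: 0.0
```

Run:
```python
from h import *
o=robot.get_obs(); print(np.round(o['tool_pos'],4),np.round(o['ee_rot'],3))
snap('wrist','w1.png')
print(proj('wrist',[[.531,-.122,0],[.461,-.176,0],[.554,-.277,.02]]))
for n in ['cabinet','foot_spot','corner_top','wedge']:
    r=robot.spot_point(n,'wrist'); print(n,[(np.round(x['centre'],4).tolist(),round(x['score'],2)) for x in r[:2]])
```

```text
[ 0.3703 -0.2475  0.4051] [-3.141e+00 -2.000e-03  3.790e-01]
[[267.3104701   -8.6264333 ]
 [292.51479777  77.20093973]
 [414.00146189  24.63796722]]
cabinet [([0.5342, -0.367, -0.0026], 0.44)]
foot_spot []
corner_top []
wedge [([0.4555, -0.1694, 0.0008], 0.98)]
```

View pics/w1.png

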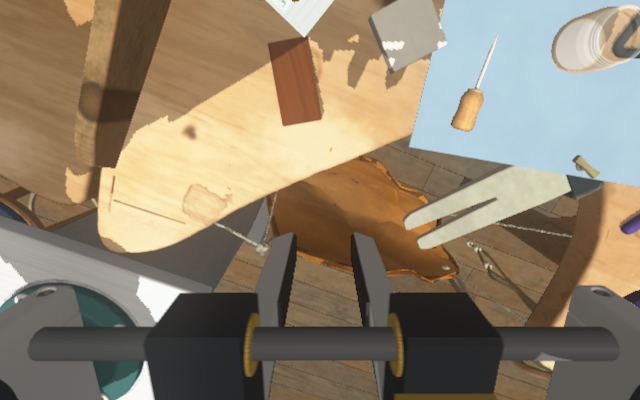

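The wrist view shows the wedge with toe corners (268,41) and (306,37) and butt corners (282,126) and (322,122). The cabinet is just out of view at the top, so I'll shift forward for one more look.

play_rows(translation=[[1,-0.2,0],[1,-0.2,0],[0.5,0,0],[0,0,0]], twist=[[0,0,0],[0,0,0],[0,0,0],[0,0,0]], gripper=[-0.8,-0.8,-0.8,-0.8])

```text
time: 2.65
tool_pos: [0.457, -0.2006, 0.404]
ee_rot: [-3.141, 0.0, 0.372]
wrist_force: [0.6, -0.2, -0.6]
width: 0.0096
finger_force: 0.0
```

Run:
```python
from h import *
o=robot.get_obs(); print(np.round(o['tool_pos'],4),np.round(o['ee_rot'],3))
im=snap('wrist','w2raw.png')
cv2.imwrite('pics/w2.png',cv2.resize(im[0:260,140:540,::-1],None,fx=2,fy=2,interpolation=cv2.INTER_CUBIC))
print(proj('wrist',[[.531,-.122,0],[.461,-.176,0]]))
for n in ['cabinet','foot_spot','corner_top','wedge']:
    r=robot.spot_point(n,'wrist'); print(n,[(np.round(x['centre'],4).tolist(),round(x['score'],2)) for x in r[:2]])
```

```text
[ 0.457  -0.2006  0.404 ] [-3.141  0.     0.372]
[[282.73349118  89.21525989]
 [305.64202094 162.85998765]]
cabinet [([0.5955, -0.1545, 0.0022], 0.74), ([0.5485, -0.2699, 0.0001], 0.6)]
foot_spot []
corner_top [([0.5289, -0.1243, 0.0541], 0.71)]
wedge [([0.4586, -0.1695, -0.0025], 0.57)]
```

View pics/w2.png

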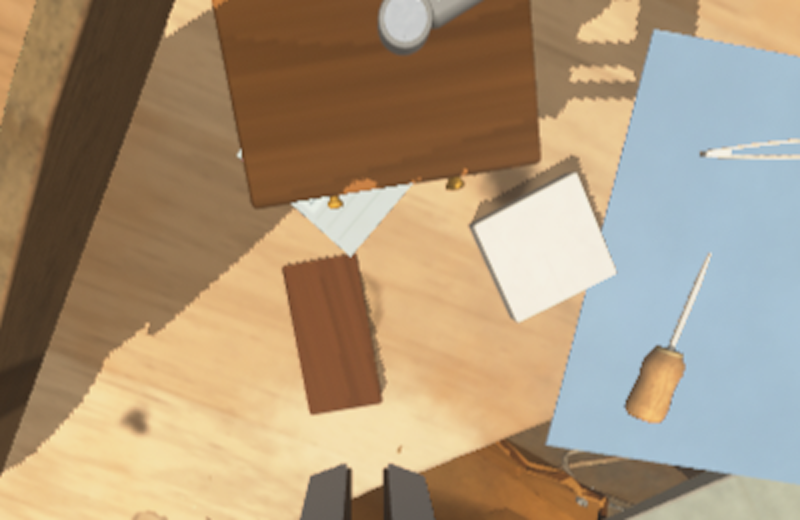

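The crop shows the cabinet's top front edge from (254,208) to (540,160), the wedge toe at (283,267)–(357,255), and its butt at (313,414)–(381,402). I'll turn these into world positions.

Run:
```python
from h import *
f=lambda u,v,z: ray('wrist',(u/2+140-.25,v/2-.25),z)
A=f(254,208,.056);B=f(540,160,.056);C=f(217,3,.056)
print('top edge',A,B,np.linalg.norm(A-B))
y=(A-B)/np.linalg.norm(A-B); x=np.array([y[1],-y[0],0]); print('cab yaw',np.degrees(np.arctan2(x[1],x[0])), 'left edge dir',np.degrees(np.arctan2(*(C-A)[[1,0]])))
M=(A+B)/2; cab=M+.05*x; cab[2]=0; print('cab',cab)
foot=cab-.038*x+.054*y; ct=cab-.041*x+.060*y; print('foot',foot,'corner',ct)
t1,t2=f(283,267,.002),f(357,255,.002); b1,b2=f(313,414,.015),f(381,402,.015)
t=(t1+t2)/2;b=(b1+b2)/2
print('toe',t,'butt',b,np.linalg.norm(t1-t2),np.linalg.norm(b1-b2),np.linalg.norm((t-b)[:2]))
d=(t-b)[:2]; print('wedge yaw',np.degrees(np.arctan2(d[1],d[0])),'toe->foot',np.degrees(np.arctan2(*(foot-t)[[1,0]])),np.linalg.norm((foot-t)[:2]))
print('butt->foot',np.degrees(np.arctan2(*(foot-b)[[1,0]])))
print('block',[f(u,v,.02)[:2] for u,v in [(472,226),(520,322),(615,272)]])
print('board',[f(u,v,.0)[:2] for u,v in [(5,470),(165,50)]])
```

```text
top edge [ 0.5121086 -0.1192116  0.056    ] [ 0.58352754 -0.24137134  0.056     ] 0.141505006941402
cab yaw 30.312076851736247 left edge dir 29.10382268992035
cab [ 0.59098253 -0.15505599  0.        ]
foot [ 0.53092322 -0.12761734  0.        ] corner [ 0.5253051  -0.12395173  0.        ]
toe [ 0.49453316 -0.15622617  0.002     ] butt [ 0.41935819 -0.20213127  0.015     ] 0.04430572379676564 0.042151269207268145 0.08808265888371831
wedge yaw 31.410054077338657 toe->foot 38.17341452347463 0.04628932427857275
butt->foot 33.73883545992853
block [array([ 0.54461169, -0.22884953]), array([ 0.50572356, -0.27638451]), array([ 0.55093057, -0.31422435])]
board [array([ 0.29430644, -0.0105024 ]), array([ 0.56928735, -0.03938984])]
```

play_rows(translation=[[0,0,0],[0,0,0],[-0.7,-0.23,0],[-0.7,-0.23,0.3],[0,0,1],[0,0,1],[0,0,1],[0,0,1]], twist=[[0,0,-0.93],[0,0,-0.93],[0,0,0],[0,0,0],[0,0,0],[0,0,0],[0,0,0],[0,0,0]], gripper=[-0.8,-0.8,-0.8,-0.8,-0.8,-0.8,-0.8,-0.8])

```text
time: 3.7
tool_pos: [0.3975, -0.2147, 0.2318]
ee_rot: [3.14, -0.0, 0.556]
wrist_force: [0.1, 0.1, -0.7]
width: 0.0096
finger_force: 0.0
```

play_rows(translation=[[0,0,0],[0,0,0]], twist=[[0,0,0],[0,0,0]], gripper=[-0.8,-0.8])

```text
time: 3.9
tool_pos: [0.3982, -0.2146, 0.2332]
ee_rot: [-3.141, 0.0, 0.557]
wrist_force: [0.5, -0.3, 0.4]
width: 0.0094
finger_force: 0.0
```

play_rows(translation=[[0,0,0.5],[0,0,0.2],[0.25,0,0],[0.2,0,0],[0.15,0,0],[0.15,0,0],[0.15,0,0],[0,0,0]], twist=[[0,0,0],[0,0,0],[0,0,0],[0,0,0],[0,0,0],[0,0,0],[0,0,0],[0,0,0]], gripper=[-0.8,-0.8,-0.8,-0.8,-0.8,-0.8,-0.8,-0.8])

```text
time: 4.7
tool_pos: [0.4299, -0.1946, 0.2049]
ee_rot: [3.141, -0.001, 0.559]
wrist_force: [0.3, -0.7, 0.7]
width: 0.0091
finger_force: 0.0
```

Run:
```python
from h import *
o=robot.get_obs(); print(np.round(o['tool_pos'],4),np.round(o['wrist_force'],2))
im=snap('wrist','w3raw.png')
cv2.imwrite('pics/w3.png',cv2.resize(im[0:400,140:540,::-1],None,fx=1.5,fy=1.5))
```

```text
[ 0.4299 -0.1946  0.2049] [ 0.28 -0.66  0.74]
```

View pics/w3.png

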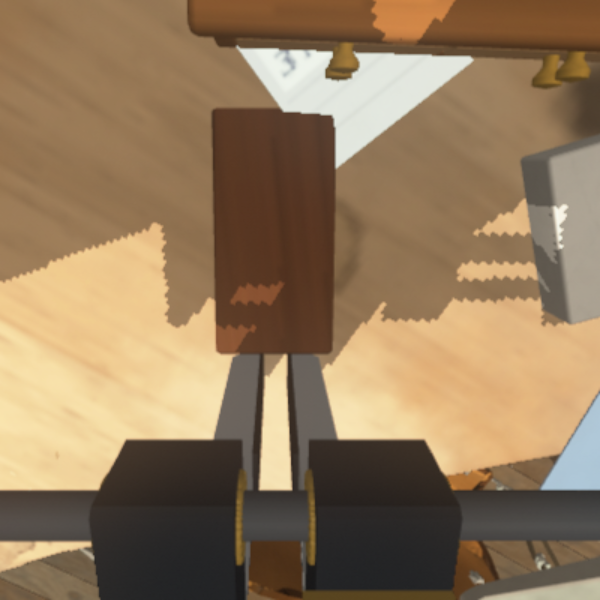

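The fingers sit centred on the butt at (275,353). The wedge points straight at the cabinet's front left corner, near (195,35). I'll keep pushing.

play_rows(translation=[[0.12,0,0],[0.12,0,0],[0.12,0,0],[0.1,0,0],[0,0,0]], twist=[[0,0,0],[0,0,0],[0,0,0],[0,0,0],[0,0,0]], gripper=[-0.8,-0.8,-0.8,-0.8,-0.8])

```text
time: 5.25
tool_pos: [0.4452, -0.1851, 0.2047]
ee_rot: [3.141, -0.0, 0.558]
wrist_force: [0.4, 0.1, -0.0]
width: 0.0094
finger_force: 0.0
```

play_rows(translation=[[0.04,0,0],[0.04,0,0],[0.04,0,0]], twist=[[0,0,0],[0,0,0],[0,0,0]], gripper=[-0.8,-0.8,-0.8])

```text
time: 5.55
tool_pos: [0.4488, -0.1828, 0.2046]
ee_rot: [-3.142, 0.0, 0.558]
wrist_force: [0.3, 0.7, -0.2]
width: 0.0094
finger_force: 0.1
```

play_rows(translation=[[0.04,0,0],[0.04,0,0],[0.04,0,0]], twist=[[0,0,0],[0,0,0],[0,0,0]], gripper=[-0.8,-0.8,-0.8])

```text
time: 5.85
tool_pos: [0.453, -0.1802, 0.2047]
ee_rot: [3.142, 0.0, 0.558]
wrist_force: [-0.6, -0.4, -0.3]
width: 0.0094
finger_force: 0.1
```

play_rows(translation=[[0.04,0,0],[0.04,0,0]], twist=[[0,0,0],[0,0,0]], gripper=[-0.8,-0.8])

```text
time: 6.05
tool_pos: [0.4557, -0.1785, 0.2047]
ee_rot: [3.141, 0.0, 0.558]
wrist_force: [0.3, -0.6, 0.1]
width: 0.0097
finger_force: 0.1
```

play_rows(translation=[[0.04,0,0],[0.04,0,0]], twist=[[0,0,0],[0,0,0]], gripper=[-0.8,-0.8])

```text
time: 6.25
tool_pos: [0.4584, -0.1768, 0.2047]
ee_rot: [3.142, 0.0, 0.558]
wrist_force: [-0.8, -0.1, -0.5]
width: 0.0096
finger_force: 0.1
```

play_rows(translation=[[0.03,0,0],[0.03,0,0]], twist=[[0,0,0],[0,0,0]], gripper=[-0.8,-0.8])

```text
time: 6.45
tool_pos: [0.4604, -0.1755, 0.2047]
ee_rot: [3.142, 0.0, 0.558]
wrist_force: [-0.0, -0.0, 0.3]
width: 0.0094
finger_force: 0.1
```

play_rows(translation=[[0.03,0,0],[0.03,0,0]], twist=[[0,0,0],[0,0,0]], gripper=[-0.8,-0.8])

```text
time: 6.65
tool_pos: [0.4624, -0.1743, 0.2047]
ee_rot: [3.141, 0.0, 0.558]
wrist_force: [-1.0, -0.8, -1.1]
width: 0.0091
finger_force: 0.1
```

play_rows(translation=[[0.03,0,0],[0.03,0,0]], twist=[[0,0,0],[0,0,0]], gripper=[-0.8,-0.8])

```text
time: 6.85
tool_pos: [0.4645, -0.173, 0.2047]
ee_rot: [3.142, 0.0, 0.558]
wrist_force: [0.1, 0.1, 0.2]
width: 0.0094
finger_force: 0.1
```

play_rows(translation=[[0.03,0,0],[0.03,0,0]], twist=[[0,0,0],[0,0,0]], gripper=[-0.8,-0.8])

```text
time: 7.05
tool_pos: [0.4665, -0.1717, 0.2047]
ee_rot: [3.141, 0.0, 0.558]
wrist_force: [0.8, -1.2, 1.0]
width: 0.0094
finger_force: 0.1
```

play_rows(translation=[[0.03,0,0],[0.03,0,0]], twist=[[0,0,0],[0,0,0]], gripper=[-0.8,-0.8])

```text
time: 7.25
tool_pos: [0.4686, -0.1705, 0.2047]
ee_rot: [3.141, 0.0, 0.558]
wrist_force: [-0.8, -0.9, 0.2]
width: 0.0095
finger_force: 0.2
```

play_rows(translation=[[0.025,0,0],[0,0,0]], twist=[[0,0,0],[0,0,0]], gripper=[-0.8,-0.8])

```text
time: 7.45
tool_pos: [0.4695, -0.1699, 0.2047]
ee_rot: [3.141, -0.0, 0.558]
wrist_force: [0.2, -0.3, 0.6]
width: 0.0096
finger_force: 0.0
```

play_rows(translation=[[0.025,0,0],[0,0,0]], twist=[[0,0,0],[0,0,0]], gripper=[-0.8,-0.8])

```text
time: 7.65
tool_pos: [0.4703, -0.1694, 0.2047]
ee_rot: [3.141, -0.0, 0.558]
wrist_force: [0.3, -0.5, -0.1]
width: 0.0096
finger_force: 0.0
```

Run:
```python
from h import *
o=robot.get_obs(); print(np.round(o['tool_pos'],4),np.round(o['wrist_force'],2),np.round(o['wrist_torque'],3))
im=snap('wrist','w4raw.png')
cv2.imwrite('pics/w4.png',cv2.resize(im[0:400,140:540,::-1],None,fx=1.5,fy=1.5))
```

```text
[ 0.4703 -0.1694  0.2047] [ 0.33 -0.55 -0.13] [-0.002  0.023 -0.014]
```

View pics/w4.png

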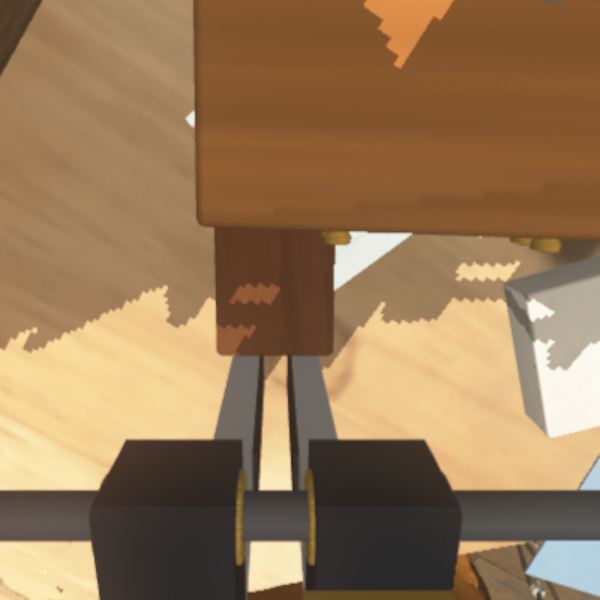

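The wedge is well under the case: its butt is at (275,355), and the cabinet's front left top corner is at (198,225). No resistance yet, so I'll go on in 1 mm steps.

play_rows(translation=[[0.025,0,0],[0,0,0]], twist=[[0,0,0],[0,0,0]], gripper=[-0.8,-0.8])

```text
time: 7.9
tool_pos: [0.4711, -0.1689, 0.2047]
ee_rot: [3.141, -0.0, 0.558]
wrist_force: [0.6, 0.5, -0.4]
width: 0.0096
finger_force: 0.1
```

play_rows(translation=[[0.025,0,0],[0,0,0]], twist=[[0,0,0],[0,0,0]], gripper=[-0.8,-0.8])

```text
time: 8.1
tool_pos: [0.472, -0.1683, 0.2047]
ee_rot: [3.141, -0.0, 0.558]
wrist_force: [-0.1, -0.4, 0.7]
width: 0.0096
finger_force: 0.1
```

play_rows(translation=[[0.025,0,0],[0,0,0]], twist=[[0,0,0],[0,0,0]], gripper=[-0.8,-0.8])

```text
time: 8.3
tool_pos: [0.4728, -0.1678, 0.2047]
ee_rot: [3.141, -0.0, 0.558]
wrist_force: [0.6, -1.6, -0.5]
width: 0.0093
finger_force: 0.1
```

play_rows(translation=[[0.025,0,0],[0,0,0]], twist=[[0,0,0],[0,0,0]], gripper=[-0.8,-0.8])

```text
time: 8.5
tool_pos: [0.4737, -0.1673, 0.2047]
ee_rot: [3.141, -0.0, 0.558]
wrist_force: [-0.2, 0.1, 0.8]
width: 0.0093
finger_force: 0.0
```

play_rows(translation=[[0.025,0,0],[0,0,0]], twist=[[0,0,0],[0,0,0]], gripper=[-0.8,-0.8])

```text
time: 8.7
tool_pos: [0.4745, -0.1667, 0.2047]
ee_rot: [3.141, -0.0, 0.558]
wrist_force: [-0.2, 0.6, -0.1]
width: 0.0095
finger_force: 0.1
```

play_rows(translation=[[0.025,0,0],[0,0,0]], twist=[[0,0,0],[0,0,0]], gripper=[-0.8,-0.8])

```text
time: 8.9
tool_pos: [0.4752, -0.1663, 0.2047]
ee_rot: [3.142, 0.001, 0.558]
wrist_force: [-0.9, -0.8, 0.6]
width: 0.0091
finger_force: 0.7
```

play_rows(translation=[[0.025,0,0],[0,0,0]], twist=[[0,0,0],[0,0,0]], gripper=[-0.8,-0.8])

```text
time: 9.1
tool_pos: [0.4759, -0.1659, 0.2047]
ee_rot: [-3.142, 0.001, 0.558]
wrist_force: [-2.6, -2.5, 1.6]
width: 0.009
finger_force: 1.7
```

play_rows(translation=[[0,0,0]], twist=[[0,0,0]], gripper=[-0.8])

```text
time: 9.2
tool_pos: [0.4759, -0.1659, 0.2047]
ee_rot: [-3.142, 0.001, 0.558]
wrist_force: [-3.2, -1.6, 2.7]
width: 0.0091
finger_force: 1.9
```

play_rows(translation=[[0.01,0,0],[0,0,0]], twist=[[0,0,0],[0,0,0]], gripper=[-0.8,-0.8])

```text
time: 9.4
tool_pos: [0.4762, -0.1658, 0.2047]
ee_rot: [-3.142, 0.001, 0.558]
wrist_force: [-5.1, -2.6, 2.3]
width: 0.0094
finger_force: 2.6
```

Contact: the push rose from 3.5 N to about 5 N. I'll stop here, let go backwards, rise and check.

play_rows(translation=[[-0.1,0,0],[-0.5,0,0],[0,0,-1],[0,0,-1],[0,0,-0.5],[0,0,0],[0,0,0]], twist=[[0,0,0],[0,0,0],[0,0,0],[0,0,0],[0,0,0],[0,0,0],[0,0,0]], gripper=[-0.8,-0.8,-1,-1,-1,-1,-1])

```text
time: 10.1
tool_pos: [0.4562, -0.1779, 0.3042]
ee_rot: [3.142, -0.001, 0.558]
wrist_force: [0.5, -0.3, 0.2]
width: 0.0006
finger_force: 0.0
```

Run:
```python
from h import *
o=robot.get_obs(); print(np.round(o['tool_pos'],4),np.round(o['ee_rot'],3),np.round(o['wrist_force'],2))
im=snap('wrist','w5raw.png')
cv2.imwrite('pics/w5.png',cv2.resize(im[0:300,140:540,::-1],None,fx=2,fy=2,interpolation=cv2.INTER_CUBIC))
x=np.array([np.cos(np.radians(30.3)),np.sin(np.radians(30.3)),0]);y=np.array([-x[1],x[0],0]);c=np.array([.59098,-.15506,0])
P=[c-.05*x+.07*y+[0,0,.056],c-.05*x-.07*y+[0,0,.056],c-.041*x+.06*y+[0,0,.056]]
print((proj('wrist',P)-[140,0])*2)
r=robot.spot_point('corner_top','wrist');print([(np.round(q['centre'],4).tolist(),round(q['score'],2)) for q in r[:2]])
```

```text
[ 0.4562 -0.1779  0.3042] [ 3.142e+00 -1.000e-03  5.580e-01] [ 0.53 -0.3   0.23]
[[312.17874631 219.61217665]
 [718.30165329 232.53422425]
 [341.80513743 193.0310792 ]]
[([0.5302, -0.1244, 0.0508], 0.74)]
```

View pics/w5.png

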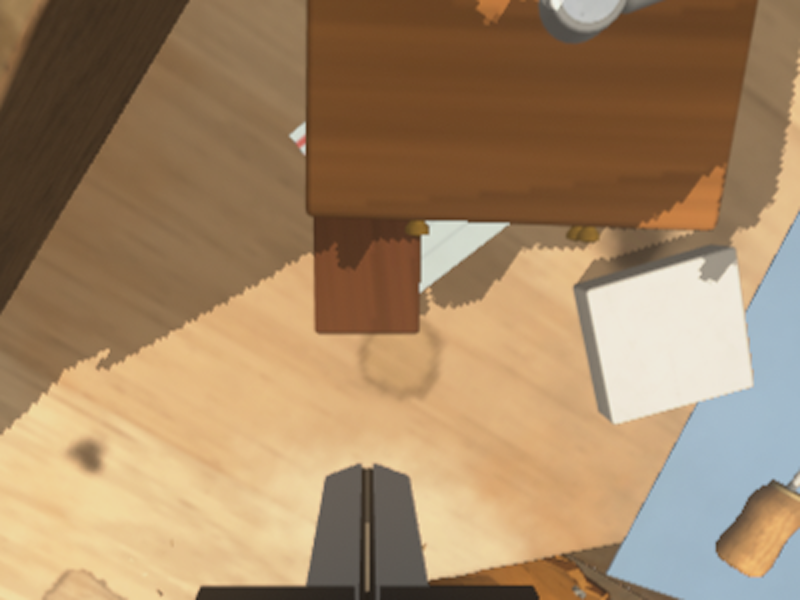

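The picture shows the wedge with its butt at (367,332), square under the front left corner. The cabinet corner at (307,214) is within about 2 mm of the first measurement, so the cabinet hasn't shifted. Now the press test.

play_rows(translation=[[0.75,-0.08,0],[0.75,-0.08,0],[0.75,-0.08,0],[0,0,0.6],[0,0,0.4],[0,0,0]], twist=[[0,0,0],[0,0,0],[0,0,0],[0,0,0],[0,0,0],[0,0,0]], gripper=[-1,-1,-1,-1,-1,-1])

```text
time: 10.8
tool_pos: [0.5261, -0.1216, 0.2594]
ee_rot: [-3.134, 0.006, 0.558]
wrist_force: [-0.0, 0.0, 0.1]
width: 0.0009
finger_force: 0.0
```

play_rows(translation=[[0,0,0.04],[0,0,0.03],[0,0,0]], twist=[[0,0,0],[0,0,0],[0,0,0]], gripper=[-1,-1,-1])

```text
time: 11.1
tool_pos: [0.5275, -0.1227, 0.2625]
ee_rot: [3.141, -0.001, 0.557]
wrist_force: [-0.1, -0.1, 0.3]
width: 0.0002
finger_force: 0.0
```

play_rows(translation=[[0,0,0.07],[0,0,0.07],[0,0,0]], twist=[[0,0,0],[0,0,0],[0,0,0]], gripper=[-1,-1,-1])

```text
time: 11.4
tool_pos: [0.5272, -0.1225, 0.256]
ee_rot: [-3.141, 0.0, 0.558]
wrist_force: [-0.1, -0.0, -0.1]
width: 0.0003
finger_force: 0.0
```

play_rows(translation=[[0,0,0.03],[0,0,0]], twist=[[0,0,0],[0,0,0]], gripper=[-1,-1])

```text
time: 11.6
tool_pos: [0.5274, -0.1225, 0.2555]
ee_rot: [3.141, -0.0, 0.558]
wrist_force: [0.1, -0.1, 2.8]
width: 0.0003
finger_force: 1.1
```

play_rows(translation=[[0,0,0.02],[0,0,0]], twist=[[0,0,0],[0,0,0]], gripper=[-1,-1])

```text
time: 11.8
tool_pos: [0.5274, -0.1224, 0.2554]
ee_rot: [3.141, -0.0, 0.558]
wrist_force: [-1.9, 0.9, 5.9]
width: 0.0003
finger_force: 2.8
```

play_rows(translation=[[0,0,0.015],[0,0,0]], twist=[[0,0,0],[0,0,0]], gripper=[-1,-1])

```text
time: 12.0
tool_pos: [0.5274, -0.1224, 0.2554]
ee_rot: [3.141, -0.0, 0.558]
wrist_force: [-4.3, 1.0, 7.8]
width: 0.0008
finger_force: 3.8
```

play_rows(translation=[[0,0,0.01],[0,0,0],[0,0,0]], twist=[[0,0,0],[0,0,0],[0,0,0]], gripper=[-1,-1,-1])

```text
time: 12.3
tool_pos: [0.5273, -0.1224, 0.2553]
ee_rot: [3.141, -0.0, 0.558]
wrist_force: [-3.6, 1.1, 8.6]
width: 0.0004
finger_force: 4.6
```

play_rows(translation=[[-0.01,-0.012,0.008],[0,0,0],[0,0,0]], twist=[[0,0,0],[0,0,0],[0,0,0]], gripper=[-1,-1,-1])

```text
time: 12.6
tool_pos: [0.527, -0.1223, 0.2553]
ee_rot: [3.14, -0.001, 0.558]
wrist_force: [-3.0, -0.5, 9.2]
width: 0.0004
finger_force: 4.6
```

play_rows(translation=[[0,0,0]], twist=[[0,0,0]], gripper=[-1])

```text
time: 12.7
tool_pos: [0.527, -0.1223, 0.2553]
ee_rot: [3.14, -0.001, 0.558]
wrist_force: [-3.4, 1.0, 9.3]
width: 0.0001
finger_force: 4.6
```

play_rows(translation=[[-0.012,-0.01,0.006],[0,0,0],[0,0,0]], twist=[[0,0,0],[0,0,0],[0,0,0]], gripper=[-1,-1,-1])

```text
time: 13.0
tool_pos: [0.5267, -0.1223, 0.2552]
ee_rot: [3.139, -0.002, 0.558]
wrist_force: [-2.7, -0.4, 8.4]
width: 0.0007
finger_force: 4.5
```

Run:
```python
from h import *
o=robot.get_obs(); print(np.round(o['tool_pos'],4),np.round(o['wrist_force'],2))
im=snap('side','s2raw.png')
cv2.imwrite('pics/s2.png',cv2.resize(im[100:280,220:420,::-1],None,fx=3,fy=3,interpolation=cv2.INTER_CUBIC))
```

```text
[ 0.5267 -0.1223  0.2552] [-2.68 -0.4   8.38]
```

View pics/s2.png

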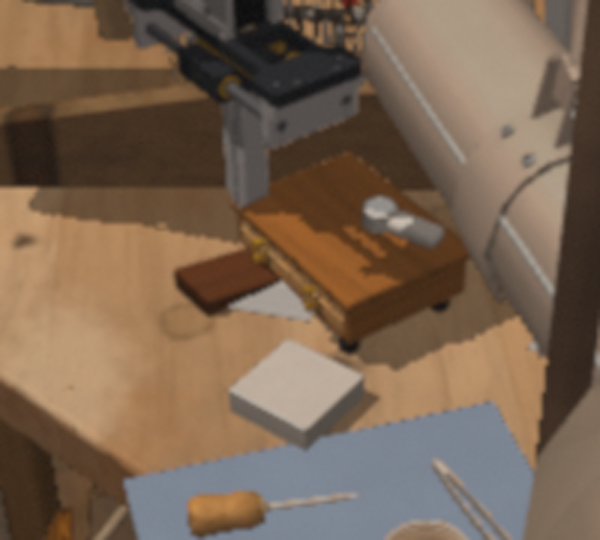

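The side view shows the closed fingertips at (245,200) on the front left corner, the wedge under it at (225,277), and the loupe and block untouched. I'll bring the press up to about 10 N.

play_rows(translation=[[0,0,0.012],[0,0,0],[0,0,0]], twist=[[0,0,0],[0,0,0],[0,0,0]], gripper=[-1,-1,-1])

```text
time: 13.35
tool_pos: [0.5267, -0.1223, 0.2552]
ee_rot: [3.139, -0.002, 0.558]
wrist_force: [-1.1, 0.3, 11.5]
width: 0.0003
finger_force: 5.4
```

play_rows(translation=[[0,0,0],[0,0,0],[0,0,0]], twist=[[0,0,0],[0,0,0],[0,0,0]], gripper=[-1,-1,-1])

```text
time: 13.65
tool_pos: [0.5267, -0.1223, 0.2552]
ee_rot: [3.139, -0.002, 0.558]
wrist_force: [-2.7, 0.7, 11.0]
width: 0.0005
finger_force: 5.4
```

The press holds at about 11 N and the corner does not give, so I'm handing in.

```bash
python3 -c "
from bench import robot
print(robot.close_job())"
```

```text
the job is handed in; nothing more can be done
None
```

The wedge is pushed under the short front left foot and let go; the fingertips are still pressing that corner with about 11 N, it no longer gives, and the job is handed in. The final push on the wedge peaked at about 5–6 N, just over the 5 N guide, but the cabinet showed no shift beyond the roughly 2 mm I can measure.

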